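# Slide the brown bottle into its splash bay and snap the gate shut

## Task

Push the tall brown dropper bottle along the worktop into the grey splash bay, all the way in under the hood, keeping it standing on the worktop: do not lift it or tip it. Then swing the bay's gate bar across in front of it until it snaps fully shut, and leave the white bottle and the jar where they stand.

Things in the scene. Friction and masses are not known exactly. Their poses are not given: they have to be found in the camera images.
- brown_bottle: Brown dropper bottle, black dropper cap: body of diameter 60 mm up to z = 130 mm, cap 40 mm wide, 167 mm high, 0.2 to 0.35 kg, loose. Origin: centre of its underside; z up. Topples when pushed high: push below 60 mm, the tool leaning back about 35 degrees (tips ahead) so that the gripper's body clears it. Two fingertips about 36 mm apart keep it from rolling off sideways.
- bay: Grey splash bay, fixed. Origin: its middle on the worktop; x points inward from mouth to back panel (roughly to the robot's left), y toward the robot. No floor. Rails 45 mm high, 8 mm thick, inner faces at y = +-42 mm, x -48 to +46 mm; flanges 4 mm high, y -73 to +101 mm. Back panel 198 mm high, inner face at x = +42 mm (bottle against it: axis at x = +12 mm).
- bay_hood (a point): Middle of the front lip of the bay's pale, flat hood, on its lower edge, 190 mm above the worktop (bay frame x = -15 mm, y = 0). The hood runs from here to the back panel, 104 mm wide, its top at 202 mm; it is carried by the back panel and narrow cheeks at x = 28 to 50 mm, so only a bottle pushed from the mouth gets under it.
- bay_mouth (a point): Middle of the bay's mouth, at the worktop (bay frame x = -52 mm, y = 0). The shut gate fills the mouth from x = -55 to -49 mm in the bay frame, so the bottle is far enough in when its axis is at x above -19 mm. The room's wall stands about 0.73 m ahead of the robot: keep the wrist off it.
- gate_hinge (a point): Vertical hinge axis of the gate, at the mouth's corner nearer the robot (bay frame x = -52, y = +54 mm), 27 mm above the worktop. Its tension spring, 55 mm above the worktop at most, runs from the bar, 25 mm out, to a post at x = -29, y = +87 mm.
- gate_end (a point): Free end of the gate bar, 102 mm from the hinge axis, 27 mm above the worktop, at the bar's mid-height.
- gate (a joint): Gate bar, 102 mm long, 6 mm thick, z 12 to 42 mm. 0 rad = fully open, pointing out of the mouth, flared 25 degrees toward the robot (155 degrees from the bay's +x); grows counter-clockwise from above to 2.007 = shut, across the mouth (along -y). A tension spring holds it open (about 6 N at 60 mm from the hinge at most, near 0.7 rad) up to dead centre at 1.40; past that it snaps shut and stays.
- white_bottle: White dropper bottle, diameter 52 mm, 150 mm high, standing loose beyond the bay as seen from the robot; to be left alone. Origin: centre of its underside.
- jar: Small white jar, diameter 46 mm, 62 mm high, standing loose behind the bay's back panel; to be left alone. Origin: centre of its underside.

How it is judged (in metres and radians):
On the way, in this order (a step that is already met when the one before it is completed fails the run):
1. the brown bottle stands upright in the bay, far enough in for the gate, which is still open (x of brown_bottle in the frame of bay above -0.019 m and y of brown_bottle in the frame of bay between -0.02 and 0.02 m and angle between brown_bottle's own z axis and vertical below 0.15 rad and value of joint gate below 1.3 rad), for 0.2 s.
2. the gate has snapped shut (value of joint gate above 1.93 rad), for 0.2 s.
At the end, for the whole second after the job is handed in: The gate is shut (within 0.08 rad of its stop), and the brown bottle stands upright (within 0.1 rad) and still behind it: its axis within 20 mm of the bay's middle line and between 23 mm before and 20 mm behind the bay's middle (value of joint gate above 1.93 rad and x of brown_bottle in the frame of bay between -0.023 and 0.02 m and y of brown_bottle in the frame of bay between -0.02 and 0.02 m and angle between brown_bottle's own z axis and vertical below 0.1 rad and linear speed of brown_bottle below 0.02 m/s); the robot touches nothing.
It fails at once if the brown bottle is tipped by more than 0.3 rad (angle between brown_bottle's own z axis and vertical above 0.3 rad).
It fails at once if the brown bottle is lifted off the worktop by more than 15 mm (height (world z) of brown_bottle above 0.015 m).
It fails at once if the white bottle is moved by more than 30 mm or tipped (distance of white_bottle from where it was at the start of the episode above 0.03 m or angle between white_bottle's own z axis and vertical above 0.3 rad).
It fails at once if the jar is moved by more than 30 mm or tipped (distance of jar from where it was at the start of the episode above 0.03 m or angle between jar's own z axis and vertical above 0.3 rad).
It also fails if it takes over 72 s, if anything falls off the work surface, if the arm or the gripper's body presses on something with over 40 N, if the wrist force passes 120 N, or if a joint passes its speed limit or range.

## Robot

A 6-joint arm with a two-finger parallel gripper is mounted at the origin on the work surface; the furniture and walls round the work are solid. World frame = base frame: x ahead of the robot, y to its left, z up, the work surface at z = 0. Lengths are in mm, angles in rad, forces in N, time in s.
With the tool pointing down it reaches from about 275 to 750 mm from the base axis. Payload 10.2 kg.
Tool frame: the origin (TCP) lies between the finger pads; the fingertips stand 19 mm ahead of it and the grasp point (between the pads) is the TCP; z points along the fingers, y is the line along which they close (so a half turn about z gives the same grasp; the last joint's range is limited). The gripper opens to 85 mm and grips with 20 to 120 N. Pads are 22 mm wide; open, the fingers measure 114 mm over their backs; the gripper's body (76 mm by 85 mm) begins 54 mm behind the grasp point. The pads swing forward as they close: fully open they stand 13 mm farther back than shut.
Start: joints at [0.906, 0.313, 1.498, -0, 1.331, -0.223], TCP at [224.486, 474.592, 250.294] pointing down, gripper open.
Joint ranges: [-2.94, 2.94], [-0.97, 2.17], [0.19, 2.56], [-1.23, 4.37], [0.02, 3.11], [-2.88, 2.88]. Speed limits (rad/s): [2.39, 2.39, 3.01, 3.14, 3.14, 3.14].

## Interface

Orientations are given as a unit quaternion [w, x, y, z].
In Python, from rig import sense, capture, finish_job gives the robot as it stands. The module is installed in compiled form; this text tells all that it offers.
- The arm moves only by the tool move_arm, never from a script. Its argument "moves" is a list of rows, each an object with "turn": the turn, a rotation vector about the tool's x, y, z in rad, a list of three; "translation": the shift along the tool's x, y, z in mm, a list of three; "hand": the opening, from 0 (shut) to 1 (fully open). In form: [{"turn": [wx, wy, wz], "translation": [x, y, z], "hand": hand}, ...]. A call has 1 to 10 rows; each row shifts and turns the commanded pose from where the row before left it, along the tool's axes as they then stand; what a row does not reach is not made up. A row lasts 1/12 s, in which the tool goes at most 41.7 mm and 7.16 degrees, less where a joint would pass 70% of its speed; a pose out of reach is approached as far as the arm can. A call with a gripper value outside its range is refused whole. The fingers move at their own pace and stop on an object; "grip_force" is the grip in N (left out, the last holds). Time passes only in rows, so rows that do not move let the fingers close. It gives the time, the measured TCP pose, the force, the opening and the grip force at its end, in the units of the state.
- sense(): the state, without advancing time (a new reading comes with each control period).
- capture(name): name is "scene" or "side" or "wrist"; returns a dict with "image" (480x640x3 uint8, blue, green, red), "z_map" (480x640 float32, mm along the optical axis (not along the pixel's ray), 0 where there is no reading), "vertical_fov" (degrees; the focal length in pixels is half the picture's height over the tangent of half this angle, whatever the lens; pixels are square), "cx", "cy" (the principal point, pixels), "R" (3x3) and "t" (3): a world point X has camera coordinates R X + t; the wrist camera has in their place "T_tool_cam" (4x4, takes a point from camera to tool coordinates, whose origin is the TCP and whose axes are the flange's). Camera axes: x right, y down, z forward; pixel columns grow to the right and rows downward; lengths in mm; the calibration is good to about 2 mm. A picture is of the moment at which its call begins: read the wrist's pose just before it.
- finish_job(): hands the job in; it is judged then, once.
The state is a dict: "time_s": time; "joints": joint angles; "dq": joint speeds; "tau": joint torques, N m; "eef_pos": TCP position; "ee_rot": TCP orientation; "force": force on the tool from outside, world axes, zero at the start; "wrist_torque": the same for the moment, N m; "grip_width": opening from 0.0 (shut) to 1.0 (fully open); "grip_force": force on a finger pad.
Only numpy, scipy, OpenCV 4.12 (cv2) and the standard library are available. Lean on these libraries where they do the work, as an engineer would, in place of code of your own. Each camera call takes 0.05 s, during which the arm holds its last target. There are 200 camera calls.

## Working session

There is one attempt and no reset: what is moved stays moved. The work goes in short steps, Python scripts to look and compute and a tool call to move; the robot and the scene stay as the last step left them, time stands still between calls to the robot, and variables do not carry over. Pictures are saved under pics/ and viewed, at most 11 in all, crops included, and the job is handed in when it is done.

Besides the shell and the picture viewer there is one more tool, called after "Emit:" by a JSON object that holds its "name" and its "arguments". move_arm: Moves the arm, as the interface text tells. Its arguments: {"type":"object","properties":{"moves":{"type":"array","items":{"type":"object","properties":{"turn":{"type":"array","items":{"type":"number"}},"translation":{"type":"array","items":{"type":"number"}},"hand":{"type":"number"}}}},"grip_force":{"type":"number"}},"required":["moves"]}

```bash
mkdir -p pics; ls; cat > h.py <<'E'
import numpy as np, cv2
from rig import sense, capture
def pts(c):
    f=240/np.tan(np.radians(c["vertical_fov"])/2)
    z=c["z_map"]; v,u=np.mgrid[0:480,0:640]
    P=np.stack([(u-c["cx"])/f*z,(v-c["cy"])/f*z,z],-1)
    return (P-c["t"])@c["R"]   # world
E
python3 - <<'E'
from h import *
s=sense(); print(s)
for n in("scene","side"):
    c=capture(n); cv2.imwrite(f"pics/{n}0.png",c["image"]); np.savez(f"{n}0.npz",**c)
    print(n,c["R"],c["t"],c["vertical_fov"],c["cx"],c["cy"], -c["R"].T@c["t"])
c=capture("wrist");print(c["T_tool_cam"])
E
```

```text
pics
{'time_s': 0.0, 'joints': array([ 9.05573706e-01,  3.13456205e-01,  1.49848354e+00, -2.00949787e-05,
        1.33105016e+00, -2.23369796e-01]), 'dq': array([-1.76860519e-03, -5.79240734e-04, -1.13343915e-03, -1.21571576e-03,
       -2.02973746e-03,  3.55255051e-05]), 'tau': array([ 6.98615258e-04, -4.12264359e+01, -2.59742206e+01, -1.38376217e-04,
        4.11715242e-03, -3.02873093e-05]), 'eef_pos': array([224.33302009, 474.36765014, 249.71441772]), 'ee_rot': array([-2.91474016e-04,  2.19131225e-01,  9.75695146e-01, -6.34992870e-04]), 'force': array([0.14742265, 0.81189882, 0.37670646]), 'wrist_torque': array([-0.01528017, -0.02543575,  0.00837218]), 'grip_force': 0.0, 'grip_width': 0.9990476283707521}
scene [[ 0.84028453 -0.54190066  0.01629679]
 [-0.27912447 -0.45819585 -0.84388749]
 [ 0.46477031  0.70455677 -0.53627261]] [-394.64635516  317.06489508  823.79916869] 46.45432744890474 314.1641609442052 241.40758886258766 [  37.23840222 -648.99458404  715.77950163]
side [[ 0.83418286 -0.55146833 -0.00465178]
 [-0.30670708 -0.45689967 -0.83496914]
 [ 0.45833364  0.69794367 -0.55027711]] [-416.44518639  337.94501945  946.44285151] 43.31608855597854 315.3587395031724 244.5520745511666 [  17.25496568 -735.81316643  801.04229031]
[[ 3.42098261e-05 -9.65706136e-01 -2.59637549e-01  6.56888217e+01]
 [ 9.99999869e-01  1.65638126e-04 -4.84321059e-04 -1.08767815e-01]
 [ 5.10717696e-04 -2.59637499e-01  9.65706015e-01 -1.23239615e+02]
 [ 0.00000000e+00  0.00000000e+00  0.00000000e+00  1.00000000e+00]]
```

View pics/scene0.png

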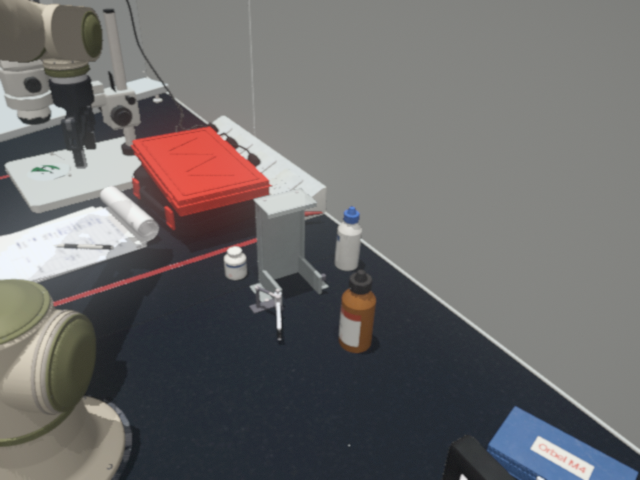

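View pics/side0.png

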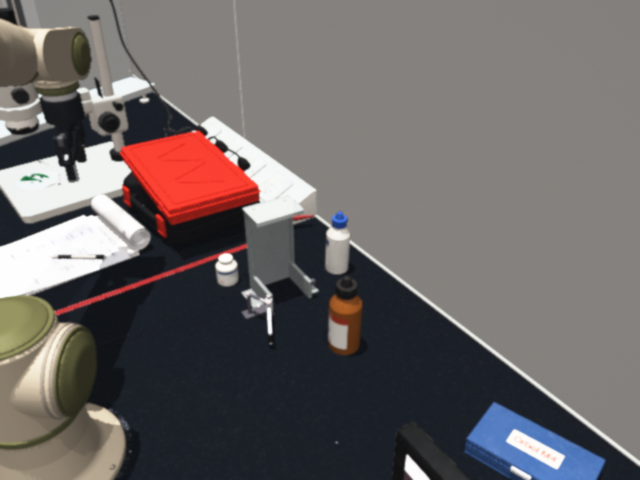

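The scene view shows the brown bottle at about (357,318), the bay panel at (282,240) with its hood at (285,204), and the gate bar from (272,295) to its black tip at (280,340). The white bottle is at (348,242) and the jar at (235,263). The side view shows the same things from farther back. Next I measure with the depth map.

```bash
python3 - <<'E'
from h import *
for n,bx in(("scene",[(335,265,380,358),(330,200,365,275),(222,245,248,282),(240,180,335,345)]),("side",[(325,275,365,358),(322,208,353,277),(214,250,240,288),(235,190,325,350)])):
    c=dict(np.load(n+"0.npz")); W=pts(c); hsv=cv2.cvtColor(c["image"],cv2.COLOR_BGR2HSV)
    def box(b): return W[b[1]:b[3],b[0]:b[2]].reshape(-1,3),hsv[b[1]:b[3],b[0]:b[2]].reshape(-1,3)
    from scipy.optimize import least_squares
    for nm,b,zr,r in(("brown",bx[0],(20,110),30),("white",bx[1],(20,90),26),("jar",bx[2],(8,40),23)):
        p,_=box(b); m=(p[:,2]>zr[0])&(p[:,2]<zr[1])&np.isfinite(p).all(1)
        q=p[m]; md=np.median(q,0); q=q[np.linalg.norm(q[:,:2]-md[:2],axis=1)<45]
        cam=(-c["R"].T@c["t"])[:2]; d=md[:2]-cam; d/=np.linalg.norm(d)
        s=least_squares(lambda x:np.hypot(q[:,0]-x[0],q[:,1]-x[1])-r,md[:2]+d*r*.8,loss="soft_l1",f_scale=2)
        print(n,nm,s.x.round(1),len(q),np.abs(s.fun).mean().round(2))
    p,_=box(bx[3]); m=(p[:,2]>196)&(p[:,2]<210); q=p[m]
    print("hood",len(q),q[:,2].mean(),cv2.minAreaRect(q[:,:2].astype(np.float32)))
    print(cv2.boxPoints(cv2.minAreaRect(q[:,:2].astype(np.float32))).round(1).tolist())
    v,u=np.mgrid[bx[3][1]:bx[3][3],bx[3][0]:bx[3][2]]
    # panel: z 60..180
    m=(p[:,2]>70)&(p[:,2]<180)&(p[:,1]>150); q=p[m]; print("panel",len(q),np.median(q,0)); 
    # fit panel plane
    mm=np.linalg.norm(q[:,:2]-np.median(q,0)[:2],axis=1)<60
    vx=cv2.fitLine(q[mm,:2].astype(np.float32),cv2.DIST_HUBER,0,.01,.01).ravel();print("line",vx, np.degrees(np.arctan2(vx[1],vx[0])))
    im=c["image"][170:360,220:390];cv2.imwrite(f"pics/{n}c.png",cv2.resize(im,None,fx=4,fy=3.15*4/4 if 0 else 4,interpolation=cv2.INTER_CUBIC)[:600*2][:760,:680])
    # bar top pts z 35..48 lying low
    b=(255,280,292,345) if n=="scene" else (243,285,280,350)
    p,_=box(b); m=(p[:,2]>15)&(p[:,2]<60); print("low pts",len(p[m])); np.save(n+"low.npy",p[m])
    q=p[m]; hh=q[(q[:,2]>36)&(q[:,2]<46)]; print(hh[np.argsort(hh[:,1])][::max(1,len(hh)//20)].round(0).tolist())
E
python3 -c "
import cv2
i=cv2.imread('pics/scene0.png')[180:360,220:390];cv2.imwrite('pics/sc1.png',cv2.resize(i,None,fx=3.3,fy=3.3,interpolation=cv2.INTER_CUBIC))"
```

```text
scene brown [533.2 -42.2] 1330 1.05
scene white [669.2 172.7] 630 1.37
scene jar [440.8 269.5] 271 1.17
hood 1001 201.41972776309285 ((515.7505493164062, 180.43133544921875), (70.7149887084961, 106.07817840576172), 87.04020690917969)
[[461.0, 147.89999389648438], [566.9000244140625, 142.39999389648438], [570.5, 213.0], [464.6000061035156, 218.5]]
panel 2692 [537.28698131 207.70584052 111.49284075]
line [ 9.9754226e-01 -7.0067592e-02  5.1955334e+02  2.0607309e+02] -4.017869
low pts 522
[[412.0, 23.0, 37.0], [408.0, 26.0, 37.0], [417.0, 30.0, 39.0], [417.0, 35.0, 43.0], [419.0, 42.0, 42.0], [422.0, 48.0, 43.0], [428.0, 57.0, 41.0], [434.0, 64.0, 40.0], [437.0, 70.0, 40.0], [438.0, 79.0, 40.0], [440.0, 86.0, 42.0], [446.0, 93.0, 45.0], [456.0, 113.0, 42.0], [465.0, 119.0, 44.0], [464.0, 127.0, 44.0], [465.0, 133.0, 42.0], [425.0, 136.0, 39.0], [462.0, 137.0, 38.0], [464.0, 141.0, 40.0], [469.0, 145.0, 43.0], [471.0, 153.0, 43.0], [467.0, 163.0, 40.0]]
side brown [537.3 -42. ] 1222 1.23
side white [673.2 173.5] 600 1.51
side jar [444.9 270.3] 258 1.49
hood 966 201.09111378465514 ((519.5234375, 182.4380340576172), (71.74048614501953, 105.56212615966797), 86.53083801269531)
[[464.70001220703125, 149.8000030517578], [570.0, 143.39999389648438], [574.4000244140625, 215.0], [469.0, 221.39999389648438]]
panel 2119 [534.14179149 207.41535993 111.77220659]
line [ 9.9800181e-01 -6.3184887e-02  5.2382086e+02  2.0657307e+02] -3.6226408
low pts 496
[[416.0, 24.0, 38.0], [417.0, 29.0, 41.0], [420.0, 35.0, 43.0], [420.0, 42.0, 40.0], [424.0, 49.0, 38.0], [427.0, 56.0, 42.0], [433.0, 66.0, 39.0], [442.0, 74.0, 39.0], [448.0, 84.0, 38.0], [453.0, 92.0, 43.0], [460.0, 112.0, 44.0], [470.0, 118.0, 41.0], [470.0, 121.0, 44.0], [473.0, 131.0, 44.0], [468.0, 135.0, 41.0], [472.0, 138.0, 44.0], [427.0, 139.0, 43.0], [475.0, 143.0, 43.0], [474.0, 150.0, 44.0], [471.0, 156.0, 44.0], [469.0, 165.0, 42.0]]
```

View pics/sc1.png

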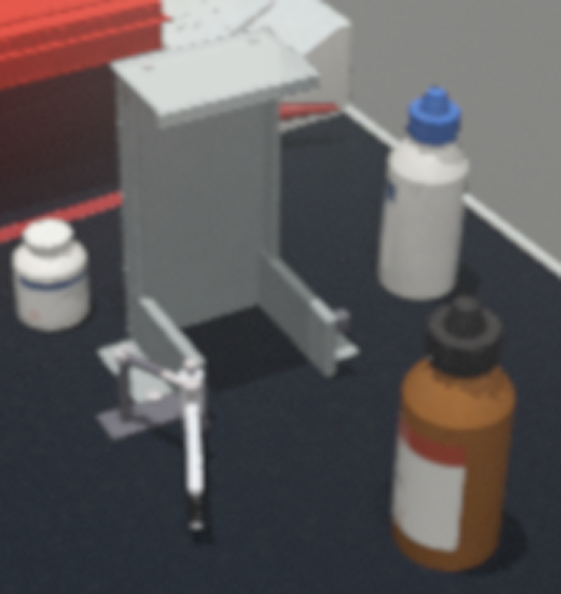

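The enlarged view shows the hinge at about (192,375) in the crop and the black gate tip at (196,515), with the mouth facing the camera. Both cameras agree to 4 mm: bay origin about (517,164), inward axis at 86.4°, bottle at (535,-42). That puts the hinge at (460,115) and the gate tip at (411,26), which matches the measured bar.

```bash
cat >> h.py <<'E'
from scipy.spatial.transform import Rotation as Ro
A=np.radians(86.4); O=np.array([517,164.]); XB=np.array([np.cos(A),np.sin(A)]); YB=np.array([-XB[1],XB[0]])
def w(x,y): return O+x*XB+y*YB
def bay(p): d=np.asarray(p)[:2]-O; return d@XB,d@YB
def Rl(az,lean):  # tool x forward/up, z forward/down
    a,l=np.radians([az,lean]); f=np.array([np.cos(a),np.sin(a),0]); u=np.array([0,0,1.])
    x=np.cos(l)*f+np.sin(l)*u; z=np.sin(l)*f-np.cos(l)*u
    return np.stack([x,np.cross(z,x),z],1)
def cur():
    s=sense(); q=s["ee_rot"]; return s,Ro.from_quat([q[1],q[2],q[3],q[0]]).as_matrix(),s["eef_pos"]
def rel(Rt=None,pt=None,n=1):
    s,R,p=cur(); print("t",round(s["time_s"],2),"pos",p.round(1),"q",np.round(s["joints"],2),"F",s["force"].round(1),"w",round(s["grip_width"],2))
    if pt is not None: print("translation(now frame)/n",(R.T@(np.asarray(pt)-p)/n).round(2))
    if Rt is not None:
        r=Ro.from_matrix(R.T@Rt).as_rotvec(); print("turn",r.round(3),np.degrees(np.linalg.norm(r)).round(1),"per row",(r/n).round(4))
        if pt is not None: print("translation(target frame)/n",(Rt.T@(np.asarray(pt)-p)/n).round(2))
E
python3 - <<'E'
from h import *
print(bay([535.2,-42.1]),w(-80,0))
rel(Rl(100,40),[548,-118,250],17)
E
```

```text
(np.float64(-204.55052127363325), np.float64(-31.105212532386062)) [511.97675844  84.15786173]
t 0.15 pos [224.4 474.5 249.9] q [ 0.91  0.31  1.5   0.    1.33 -0.22] F [-0.3 -0.2  0.5] w 1.0
translation(now frame)/n [-3.211e+01 -2.337e+01  1.000e-02]
turn [-0.334  0.644  0.914] 66.8 per row [-0.0196  0.0379  0.0538]
translation(target frame)/n [-28.82  12.7  -24.19]
```

Emit:
{"name": "move_arm", "arguments": {"moves": [{"turn":[0,0,0],"translation":[-32,-23.4,0],"hand":0.42},{"turn":[0,0,0],"translation":[-32,-23.4,0],"hand":0.42},{"turn":[0,0,0],"translation":[-32,-23.4,0],"hand":0.42},{"turn":[0,0,0],"translation":[-32,-23.4,0],"hand":0.42},{"turn":[0,0,0],"translation":[-32,-23.4,0],"hand":0.42},{"turn":[0,0,0],"translation":[-32,-23.4,0],"hand":0.42},{"turn":[0,0,0],"translation":[-32,-23.4,0],"hand":0.42},{"turn":[0,0,0],"translation":[-32,-23.4,0],"hand":0.42},{"turn":[0,0,0],"translation":[-32,-23.4,0],"hand":0.42},{"turn":[0,0,0],"translation":[-32,-23.4,0],"hand":0.42}]}}

```text
time_s: 0.98
eef_pos: [414.1, 124.3, 250.3]
ee_rot: [0.0, 0.219, 0.976, 0.0]
force: [-0.4, 0.4, 0.1]
grip_width: 0.419
grip_force: 0.0
```

Emit:
{"name": "move_arm", "arguments": {"moves": [{"turn":[0,0,0],"translation":[-32,-23.4,0],"hand":0.42},{"turn":[0,0,0],"translation":[-32,-23.4,0],"hand":0.42},{"turn":[0,0,0],"translation":[-32,-23.4,0],"hand":0.42},{"turn":[0,0,0],"translation":[-32,-23.4,0],"hand":0.42},{"turn":[0,0,0],"translation":[-32,-23.4,0],"hand":0.42},{"turn":[0,0,0],"translation":[-32,-23.4,0],"hand":0.42},{"turn":[0,0,0],"translation":[-32,-23.4,0],"hand":0.42},{"turn":[0,0,0],"translation":[0,0,0],"hand":0.42}]}}

```text
time_s: 1.65
eef_pos: [547.7, -123.1, 249.0]
ee_rot: [-0.0, 0.221, 0.975, -0.001]
force: [-0.1, 0.2, -0.1]
grip_width: 0.417
grip_force: 0.0
```

```bash
python3 - <<'E'
from h import *
rel(Rl(100,40),[548,-118,250],10)
E
```

```text
t 1.65 pos [ 547.7 -123.1  249. ] q [-0.43  0.39  1.39 -0.    1.36 -1.55] F [-0.1  0.2 -0.1] w 0.42
translation(now frame)/n [ 0.2   0.47 -0.1 ]
turn [-0.332  0.644  0.909] 66.6 per row [-0.0332  0.0644  0.0909]
translation(target frame)/n [0.44 0.11 0.24]
```

Emit:
{"name": "move_arm", "arguments": {"moves": [{"turn":[-0.033,0.064,0.091],"translation":[0,0,0],"hand":0.42},{"turn":[-0.033,0.064,0.091],"translation":[0,0,0],"hand":0.42},{"turn":[-0.033,0.064,0.091],"translation":[0,0,0],"hand":0.42},{"turn":[-0.033,0.064,0.091],"translation":[0,0,0],"hand":0.42},{"turn":[-0.033,0.064,0.091],"translation":[0,0,0],"hand":0.42},{"turn":[-0.033,0.064,0.091],"translation":[0,0,0],"hand":0.42},{"turn":[-0.033,0.064,0.091],"translation":[0,0,0],"hand":0.42},{"turn":[-0.033,0.064,0.091],"translation":[0,0,0],"hand":0.42},{"turn":[-0.033,0.064,0.091],"translation":[0,0,0],"hand":0.42},{"turn":[-0.033,0.064,0.091],"translation":[0,0,0],"hand":0.42}]}}

```text
time_s: 2.48
eef_pos: [546.2, -117.5, 250.1]
ee_rot: [-0.262, 0.604, 0.72, 0.219]
force: [-0.2, -1.0, -0.3]
grip_width: 0.422
grip_force: 0.0
```

```bash
python3 - <<'E'
from h import *
rel(Rl(100,40),[550,-128,46],6)
E
```

```text
t 2.48 pos [ 546.2 -117.5  250.1] q [-0.62  0.59  1.22  0.48  1.83 -0.79] F [-0.2 -1.  -0.3] w 0.42
translation(now frame)/n [-23.26   0.36  24.89]
turn [-0.001  0.    -0.001] 0.1 per row [-0.0002  0.0001 -0.0001]
translation(target frame)/n [-23.27   0.31  24.88]
```

Emit:
{"name": "move_arm", "arguments": {"moves": [{"turn":[0,0,0],"translation":[-23.3,0.3,24.9],"hand":0.42},{"turn":[0,0,0],"translation":[-23.3,0.3,24.9],"hand":0.42},{"turn":[0,0,0],"translation":[-23.3,0.3,24.9],"hand":0.42},{"turn":[0,0,0],"translation":[-23.3,0.3,24.9],"hand":0.42},{"turn":[0,0,0],"translation":[-23.3,0.3,24.9],"hand":0.42},{"turn":[0,0,0],"translation":[-23.3,0.3,24.9],"hand":0.42},{"turn":[0,0,0],"translation":[0,0,0],"hand":0.42},{"turn":[0,0,0],"translation":[0,0,0],"hand":0.42}]}}

```text
time_s: 3.15
eef_pos: [549.8, -128.4, 45.7]
ee_rot: [-0.262, 0.603, 0.721, 0.218]
force: [0.3, 0.1, 1.0]
grip_width: 0.422
grip_force: 0.0
```

```bash
python3 - <<'E'
from h import *
rel(Rl(100,40),[550,-128,46],1)
c=capture("wrist")["image"]; d=capture("scene")["image"][180:480,200:500]
o=np.hstack([cv2.resize(c,(400,300)),cv2.resize(d,(400,400))[:300]*0+cv2.resize(d,(400,300))])
cv2.imwrite("pics/a1.png",o)
E
```

```text
t 3.15 pos [ 549.8 -128.4   45.7] q [-0.63  0.85  1.34  0.46  1.5  -0.97] F [0.3 0.1 1. ] w 0.42
translation(now frame)/n [0.5  0.28 0.01]
turn [-0.004  0.002  0.003] 0.3 per row [-0.0039  0.0016  0.0027]
translation(target frame)/n [0.5  0.28 0.01]
```

View pics/a1.png

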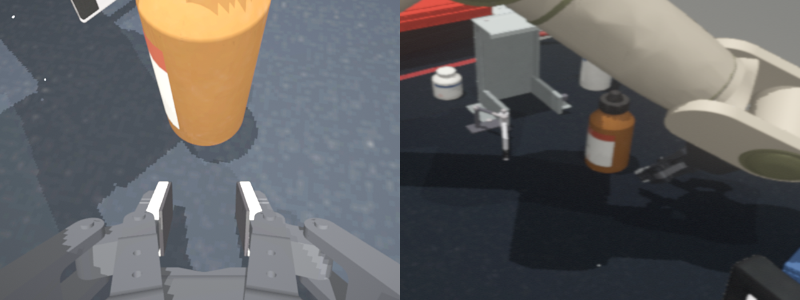

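The wrist view (left) shows the bottle base at (207,140), centred between the fingertips at (160,190) and (245,190). The right half shows the bottle standing clear of the gate. Now I push.

Emit:
{"name": "move_arm", "arguments": {"moves": [{"turn":[0,0,0],"translation":[9.2,0,7.7],"hand":0.42},{"turn":[0,0,0],"translation":[9.2,0,7.7],"hand":0.42},{"turn":[0,0,0],"translation":[6.1,0,5.1],"hand":0.42},{"turn":[0,0,0],"translation":[3.1,0,2.6],"hand":0.42},{"turn":[0,0,0],"translation":[2.3,0,1.9],"hand":0.42},{"turn":[0,0,0],"translation":[2.3,0,1.9],"hand":0.42},{"turn":[0,0,0],"translation":[2.3,0,1.9],"hand":0.42},{"turn":[0,0,0],"translation":[2.3,0,1.9],"hand":0.42},{"turn":[0,0,0],"translation":[3.1,0,2.6],"hand":0.42},{"turn":[0,0,0],"translation":[3.1,0,2.6],"hand":0.42}]}}

```text
time_s: 4.08
eef_pos: [540.3, -73.9, 46.0]
ee_rot: [-0.26, 0.603, 0.722, 0.218]
force: [0.7, -1.8, 0.8]
grip_width: 0.423
grip_force: 1.3
```

Emit:
{"name": "move_arm", "arguments": {"moves": [{"turn":[0,0,0],"translation":[3.1,0,2.6],"hand":0.42},{"turn":[0,0,0],"translation":[3.1,0,2.6],"hand":0.42},{"turn":[0,0,0],"translation":[3.1,0,2.6],"hand":0.42},{"turn":[0,0,0],"translation":[3.1,0,2.6],"hand":0.42},{"turn":[0,0,0],"translation":[3.1,0,2.6],"hand":0.42},{"turn":[0,0,0],"translation":[3.1,0,2.6],"hand":0.42},{"turn":[0,0,0],"translation":[3.1,0,2.6],"hand":0.42},{"turn":[0,0,0],"translation":[3.1,0,2.6],"hand":0.42},{"turn":[0,0,0],"translation":[3.1,0,2.6],"hand":0.42},{"turn":[0,0,0],"translation":[3.1,0,2.6],"hand":0.42}]}}

```text
time_s: 4.92
eef_pos: [533.0, -33.6, 45.8]
ee_rot: [-0.261, 0.603, 0.722, 0.218]
force: [1.1, -3.2, 2.5]
grip_width: 0.421
grip_force: 1.6
```

```bash
cat >> h.py <<'E'
def bottle(n="scene",show=None):
    from scipy.optimize import least_squares
    c=capture(n); W=pts(c).reshape(-1,3); h=cv2.cvtColor(c["image"],cv2.COLOR_BGR2HSV).reshape(-1,3)
    m=(h[:,0]>4)&(h[:,0]<20)&(h[:,1]>120)&(W[:,2]>50)&(W[:,2]<112)&(abs(W[:,0]-520)<80)&(abs(W[:,1]-60)<150)
    q=W[m]; md=np.median(q,0); q=q[np.linalg.norm(q[:,:2]-md[:2],axis=1)<40]
    d=md[:2]-(-c["R"].T@c["t"])[:2]; d/=np.linalg.norm(d)
    s=least_squares(lambda x:np.hypot(q[:,0]-x[0],q[:,1]-x[1])-30,md[:2]+d*24,loss="soft_l1",f_scale=2)
    print(n,"bottle",s.x.round(1),"bay",np.round(bay(s.x),1),len(q),np.abs(s.fun).mean().round(2))
    if show: cv2.imwrite(show,c["image"])
    return s.x
E
python3 - <<'E'
from h import *
rel(Rl(100,40))
bottle("scene","pics/b1.png");bottle("side")
E
```

```text
t 4.92 pos [533.  -33.6  45.8] q [-0.51  0.76  1.53  0.53  1.37 -0.94] F [ 1.1 -3.2  2.5] w 0.42
turn [-0.002  0.004  0.004] 0.4 per row [-0.0023  0.004   0.0041]
scene bottle [524.7   7.4] bay [-155.8  -17.6] 619 1.33
side bottle [528.9   8.7] bay [-154.3  -21.6] 565 1.63
```

Emit:
{"name": "move_arm", "arguments": {"moves": [{"turn":[0,0,0],"translation":[3.1,0,2.6],"hand":0.42},{"turn":[0,0,0],"translation":[3.1,0,2.6],"hand":0.42},{"turn":[0,0,0],"translation":[3.1,0,2.6],"hand":0.42},{"turn":[0,0,0],"translation":[3.1,0,2.6],"hand":0.42},{"turn":[0,0,0],"translation":[3.1,0,2.6],"hand":0.42},{"turn":[0,0,0],"translation":[3.1,0,2.6],"hand":0.42},{"turn":[0,0,0],"translation":[3.1,0,2.6],"hand":0.42},{"turn":[0,0,0],"translation":[3.1,0,2.6],"hand":0.42},{"turn":[0,0,0],"translation":[3.1,0,2.6],"hand":0.42},{"turn":[0,0,0],"translation":[3.1,0,2.6],"hand":0.42}]}}

```text
time_s: 5.85
eef_pos: [525.8, 6.2, 45.7]
ee_rot: [-0.261, 0.603, 0.722, 0.218]
force: [1.0, -2.3, 2.2]
grip_width: 0.422
grip_force: 1.6
```

Emit:
{"name": "move_arm", "arguments": {"moves": [{"turn":[0,0,0],"translation":[3.1,0,2.6],"hand":0.42},{"turn":[0,0,0],"translation":[3.1,0,2.6],"hand":0.42},{"turn":[0,0,0],"translation":[3.1,0,2.6],"hand":0.42},{"turn":[0,0,0],"translation":[3.1,0,2.6],"hand":0.42},{"turn":[0,0,0],"translation":[3.1,0,2.6],"hand":0.42},{"turn":[0,0,0],"translation":[3.1,0,2.6],"hand":0.42},{"turn":[0,0,0],"translation":[2,0,1.7],"hand":0.42},{"turn":[0,0,0],"translation":[-3.1,0,-2.6],"hand":0.42},{"turn":[0,0,0],"translation":[-12.3,0,-10.3],"hand":0.42},{"turn":[0,0,0],"translation":[-12.3,0,-10.3],"hand":0.42}]}}

```text
time_s: 6.68
eef_pos: [527.4, -4.3, 45.5]
ee_rot: [-0.261, 0.602, 0.722, 0.218]
force: [0.2, -0.4, 0.5]
grip_width: 0.419
grip_force: 0.0
```

```bash
python3 - <<'E'
from h import *
b=(bottle("scene","pics/b2.png")+bottle("side"))/2; print(b,bay(b))
f=w(0,0)-b; g=b-XB*75; print("target behind",g)
rel(Rl(86.4,40),[*g,46],4)
E
```

```text
scene bottle [511.7  71.1] bay [-93.1  -0.5] 600 1.43
side bottle [516.4  73. ] bay [-90.8  -5.1] 570 1.5
[514.0243173   72.04275746] (np.float64(-91.96263059378), np.float64(-2.8042321593848816))
target behind [509.31502833  -2.80924718]
t 6.78 pos [528.4  -6.4  45.5] q [-0.48  0.74  1.57  0.55  1.33 -0.93] F [-0.3 -0.1  1.2] w 0.41
translation(now frame)/n [ 1.42 -4.53  1.  ]
turn [-0.152  0.005  0.185] 13.7 per row [-0.038   0.0012  0.0461]
translation(target frame)/n [ 0.55 -4.81  0.29]
```

View pics/b2.png

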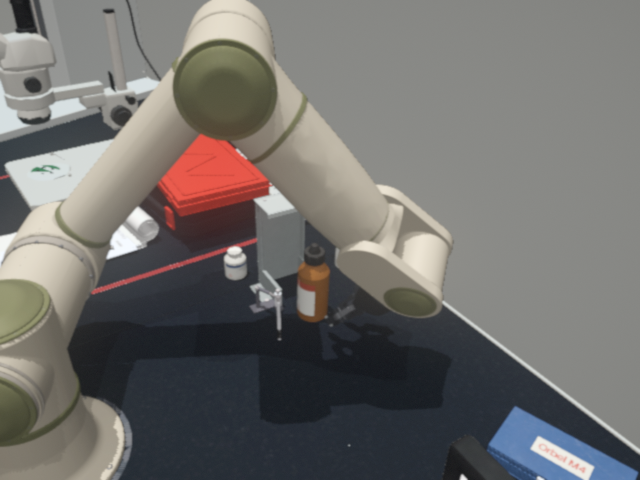

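The picture shows the bottle at (313,290), standing upright just outside the mouth, with the gate at (278,310) untouched. Next I square up to the bay axis.

Emit:
{"name": "move_arm", "arguments": {"moves": [{"turn":[-0.076,0.002,0.092],"translation":[0,0,0],"hand":0.42},{"turn":[-0.076,0.002,0.092],"translation":[0,0,0],"hand":0.42},{"turn":[0,0,0],"translation":[1,-10.3,0.6],"hand":0.42},{"turn":[0,0,0],"translation":[1,-10.3,0.6],"hand":0.42},{"turn":[0,0,0],"translation":[0,0,0],"hand":0.42},{"turn":[0,0,0],"translation":[0,0,0],"hand":0.42}]}}

```text
time_s: 7.28
eef_pos: [507.3, -0.3, 46.1]
ee_rot: [-0.235, 0.684, 0.644, 0.249]
force: [0.2, 0.7, 0.4]
grip_width: 0.418
grip_force: 0.0
```

```bash
python3 - <<'E'
from h import *
rel(Rl(86.4,40),[*w(-42,-1.3),46],1); s=sense(); print(bay(s["eef_pos"]))
cv2.imwrite("pics/b3.png",capture("wrist")["image"])
E
```

```text
t 7.28 pos [ 5.073e+02 -3.000e-01  4.610e+01] q [-0.52  0.66  1.74  0.67  1.19 -0.86] F [0.2 0.7 0.4] w 0.42
translation(now frame)/n [93.83  0.97 78.87]
turn [-0.002 -0.     0.002] 0.1 per row [-0.002  -0.0002  0.0015]
translation(target frame)/n [93.84  0.67 78.85]
(np.float64(-164.5750638184047), np.float64(-0.6267100225571297))
```

View pics/b3.png

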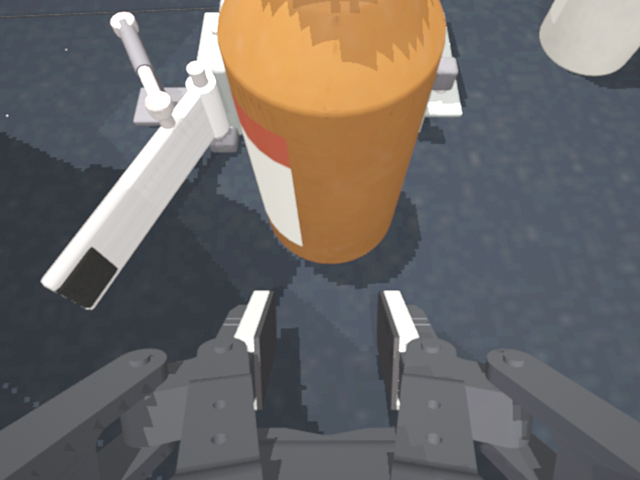

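The wrist view shows the bottle base centre at (333,258), the finger midpoint at x≈328 and the rail ends at about x=221 and 440, so all are aligned within 2 mm. I push it in.

Emit:
{"name": "move_arm", "arguments": {"moves": [{"turn":[0,0,0],"translation":[9.2,0,7.7],"hand":0.42},{"turn":[0,0,0],"translation":[6.1,0,5.1],"hand":0.42},{"turn":[0,0,0],"translation":[2.3,0,1.9],"hand":0.42},{"turn":[0,0,0],"translation":[2.3,0,1.9],"hand":0.42},{"turn":[0,0,0],"translation":[2.3,0,1.9],"hand":0.42},{"turn":[0,0,0],"translation":[2.3,0,1.9],"hand":0.42},{"turn":[0,0,0],"translation":[2.3,0,1.9],"hand":0.42},{"turn":[0,0,0],"translation":[3.1,0,2.6],"hand":0.42},{"turn":[0,0,0],"translation":[3.1,0,2.6],"hand":0.42},{"turn":[0,0,0],"translation":[3.1,0,2.6],"hand":0.42}]}}

```text
time_s: 8.17
eef_pos: [509.8, 47.5, 46.2]
ee_rot: [-0.235, 0.684, 0.644, 0.249]
force: [-0.3, -1.8, 0.8]
grip_width: 0.42
grip_force: 0.9
```

Emit:
{"name": "move_arm", "arguments": {"moves": [{"turn":[0,0,0],"translation":[3.1,0,2.6],"hand":0.42},{"turn":[0,0,0],"translation":[3.1,0,2.6],"hand":0.42},{"turn":[0,0,0],"translation":[3.1,0,2.6],"hand":0.42},{"turn":[0,0,0],"translation":[3.1,0,2.6],"hand":0.42},{"turn":[0,0,0],"translation":[3.1,0,2.6],"hand":0.42},{"turn":[0,0,0],"translation":[3.1,0,2.6],"hand":0.42},{"turn":[0,0,0],"translation":[3.1,0,2.6],"hand":0.42},{"turn":[0,0,0],"translation":[3.1,0,2.6],"hand":0.42}]}}

```text
time_s: 8.83
eef_pos: [511.8, 79.9, 46.2]
ee_rot: [-0.235, 0.684, 0.644, 0.249]
force: [-0.2, -1.3, 1.4]
grip_width: 0.419
grip_force: 0.9
```

```bash
python3 - <<'E'
from h import *
rel(Rl(86.4,40),[*w(-40,-1),46],1); s=sense(); print(bay(s["eef_pos"]))
cv2.imwrite("pics/b4.png",capture("wrist")["image"])
b=(bottle("scene")+bottle("side"))/2; print(bay(b))
E
```

```text
t 8.83 pos [511.8  79.9  46.2] q [-0.37  0.64  1.78  0.75  1.11 -0.8 ] F [-0.2 -1.3  1.4] w 0.42
translation(now frame)/n [33.79  1.09 28.59]
turn [-0.003 -0.     0.002] 0.2 per row [-0.0026 -0.0001  0.0021]
translation(target frame)/n [33.8   0.94 28.59]
(np.float64(-84.2669088469557), np.float64(-0.05670150106349748))
scene bottle [513.8 121.7] bay [-42.4   0.5] 275 1.45
side bottle [517.7 122. ] bay [-41.9  -3.3] 150 1.31
(np.float64(-42.17774273531984), np.float64(-1.4030931732748606))
```

View pics/b4.png

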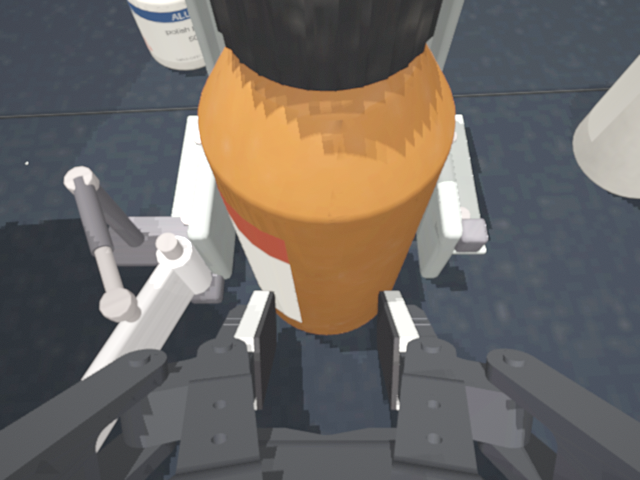

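The wrist view shows the bottle entering between the rails at (215,220) and (435,230), centred. The fingers and the gate post at (185,250) have clearance, so I continue slowly.

Emit:
{"name": "move_arm", "arguments": {"moves": [{"turn":[0,0,0],"translation":[2.3,0,1.9],"hand":0.42},{"turn":[0,0,0],"translation":[2.3,0,1.9],"hand":0.42},{"turn":[0,0,0],"translation":[2.3,0,1.9],"hand":0.42},{"turn":[0,0,0],"translation":[2.3,0,1.9],"hand":0.42},{"turn":[0,0,0],"translation":[2.3,0,1.9],"hand":0.42},{"turn":[0,0,0],"translation":[2.3,0,1.9],"hand":0.42},{"turn":[0,0,0],"translation":[2.3,0,1.9],"hand":0.42}]}}

```text
time_s: 9.57
eef_pos: [513.0, 100.7, 46.3]
ee_rot: [-0.235, 0.684, 0.644, 0.249]
force: [0.8, -1.2, 0.6]
grip_width: 0.425
grip_force: 0.9
```

Emit:
{"name": "move_arm", "arguments": {"moves": [{"turn":[0,0,0],"translation":[2.3,0,1.9],"hand":0.42},{"turn":[0,0,0],"translation":[2.3,0,1.9],"hand":0.42},{"turn":[0,0,0],"translation":[2.3,0,1.9],"hand":0.42},{"turn":[0,0,0],"translation":[2.3,0,1.9],"hand":0.42},{"turn":[0,0,0],"translation":[2.3,0,1.9],"hand":0.42}]}}

```text
time_s: 9.98
eef_pos: [513.9, 115.5, 46.5]
ee_rot: [-0.235, 0.684, 0.644, 0.249]
force: [-0.3, -1.9, 0.9]
grip_width: 0.424
grip_force: 0.9
```

```bash
python3 - <<'E'
from h import *
s=sense(); print(s["force"],bay(s["eef_pos"]))
cv2.imwrite("pics/b5.png",capture("wrist")["image"])
E
```

```text
[-0.33711342 -1.872101    0.9209333 ] (np.float64(-48.57944268422383), np.float64(0.02969657316140929))
```

View pics/b5.png

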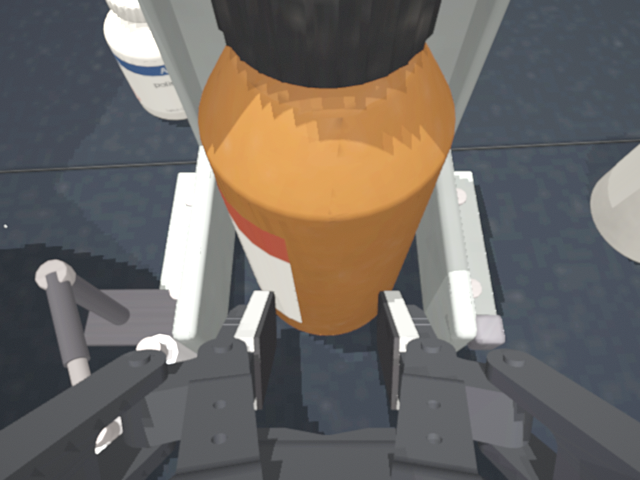

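The bottle sits centred between the rails, with its base at (333,330) and an estimated axis at x≈-6. I push about 7 mm more, then withdraw straight back and up.

Emit:
{"name": "move_arm", "arguments": {"moves": [{"turn":[0,0,0],"translation":[1.5,0,1.3],"hand":0.42},{"turn":[0,0,0],"translation":[1.5,0,1.3],"hand":0.42},{"turn":[0,0,0],"translation":[1.5,0,1.3],"hand":0.42},{"turn":[0,0,0],"translation":[1,0,0.8],"hand":0.42},{"turn":[0,0,0],"translation":[0,0,0],"hand":0.42},{"turn":[0,0,0],"translation":[0,0,0],"hand":0.42},{"turn":[0,0,0],"translation":[-3.1,0,-2.6],"hand":0.42},{"turn":[0,0,0],"translation":[-12.3,0,-10.3],"hand":0.42},{"turn":[0,0,0],"translation":[-18.4,0,-15.4],"hand":0.42},{"turn":[0,0,0],"translation":[-18.4,0,-15.4],"hand":0.42}]}}

```text
time_s: 10.87
eef_pos: [509.9, 53.8, 46.3]
ee_rot: [-0.235, 0.684, 0.645, 0.249]
force: [0.2, 0.9, -0.0]
grip_width: 0.424
grip_force: 0.0
```

Emit:
{"name": "move_arm", "arguments": {"moves": [{"turn":[0,0,0],"translation":[-18.4,0,-15.4],"hand":0.42},{"turn":[0,0,0],"translation":[-18.4,0,-15.4],"hand":0.42},{"turn":[0,0,0],"translation":[0,0,-20],"hand":0.2},{"turn":[0,0,0],"translation":[0,0,-35],"hand":0},{"turn":[0,0,0],"translation":[0,0,-35],"hand":0},{"turn":[0,0,0],"translation":[0,0,-35],"hand":0},{"turn":[0,0,0],"translation":[0,0,-35],"hand":0},{"turn":[0,0,0],"translation":[0,0,-20],"hand":0},{"turn":[0,0,0],"translation":[0,0,0],"hand":0}]}}

```text
time_s: 11.62
eef_pos: [501.4, -112.0, 186.9]
ee_rot: [-0.232, 0.685, 0.644, 0.249]
force: [0.5, -0.9, -0.2]
grip_width: 0.002
grip_force: 0.0
```

```bash
python3 - <<'E'
from h import *
H=w(-52,54); print("hinge",H)
rel(Rl(150,0),[400,60,150],1)
bottle("scene","pics/c1.png");bottle("side")
E
```

```text
hinge [459.84144965 115.49329818]
t 11.62 pos [ 501.4 -112.   186.9] q [-0.7   0.5   1.55  0.54  1.55 -0.78] F [ 0.5 -0.9 -0.2] w 0.0
translation(now frame)/n [ 103.74 -112.02  133.8 ]
turn [ 0.388 -0.618 -1.061] 73.8 per row [ 0.3884 -0.6184 -1.0611]
translation(target frame)/n [173.77  98.26  36.88]
scene bottle [515.5 161.5] bay [-2.6  1.3] 504 1.46
side bottle [519.8 162.1] bay [-1.7 -2.9] 494 1.81
```

View pics/c1.png

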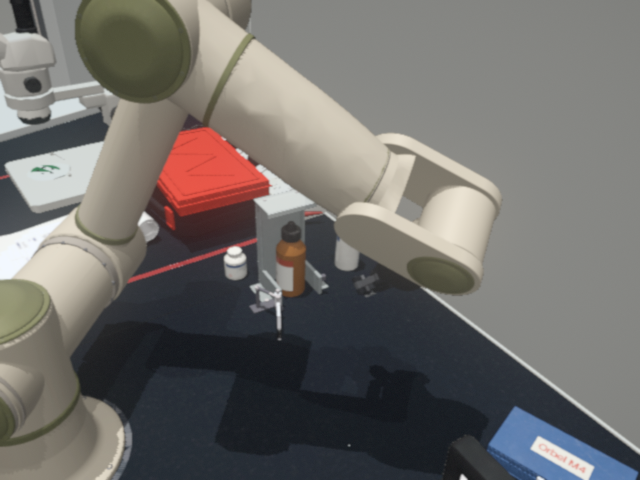

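The bottle stands under the hood at (291,262), at about bay (-2,-1), and the gate is still open. Now I turn the shut hand straight down with the camera toward the robot and move to the robot side of the bar.

```bash
python3 - <<'E'
from h import *
rel(Rl(195,0),[400,73,187],10)
print(Ro.from_matrix(Rl(195,0)).as_quat()[[3,0,1,2]].round(3))
E
```

```text
t 11.72 pos [ 500.4 -108.9  183.7] q [-0.7   0.5   1.56  0.54  1.55 -0.78] F [-0.4  0.2 -0.4] w -0.0
translation(now frame)/n [ 13.65 -11.11  11.04]
turn [ 0.657 -0.474 -1.805] 113.4 per row [ 0.0657 -0.0474 -0.1805]
translation(target frame)/n [ 4.99 20.17 -0.33]
[-0.    -0.131  0.991  0.   ]
```

Emit:
{"name": "move_arm", "arguments": {"moves": [{"turn":[0.0365,-0.0263,-0.1003],"translation":[0,0,0],"hand":0},{"turn":[0.0365,-0.0263,-0.1003],"translation":[0,0,0],"hand":0},{"turn":[0.0365,-0.0263,-0.1003],"translation":[0,0,0],"hand":0},{"turn":[0.0365,-0.0263,-0.1003],"translation":[0,0,0],"hand":0},{"turn":[0.0365,-0.0263,-0.1003],"translation":[0,0,0],"hand":0},{"turn":[0.0365,-0.0263,-0.1003],"translation":[0,0,0],"hand":0},{"turn":[0.0365,-0.0263,-0.1003],"translation":[0,0,0],"hand":0},{"turn":[0.0365,-0.0263,-0.1003],"translation":[0,0,0],"hand":0},{"turn":[0.0365,-0.0263,-0.1003],"translation":[0,0,0],"hand":0}]}}

```text
time_s: 12.47
eef_pos: [500.1, -107.6, 182.5]
ee_rot: [-0.135, 0.311, 0.93, 0.141]
force: [0.3, -0.6, -0.2]
grip_width: 0.003
grip_force: 0.0
```

Emit:
{"name": "move_arm", "arguments": {"moves": [{"turn":[0.0365,-0.0263,-0.1003],"translation":[0,0,0],"hand":0},{"turn":[0.0365,-0.0263,-0.1003],"translation":[0,0,0],"hand":0},{"turn":[0.0365,-0.0263,-0.1003],"translation":[0,0,0],"hand":0},{"turn":[0.0365,-0.0263,-0.1003],"translation":[0,0,0],"hand":0},{"turn":[0.0365,-0.0263,-0.1003],"translation":[0,0,0],"hand":0},{"turn":[0.0365,-0.0263,-0.1003],"translation":[0,0,0],"hand":0},{"turn":[0.0365,-0.0263,-0.1003],"translation":[0,0,0],"hand":0},{"turn":[0.0365,-0.0263,-0.1003],"translation":[0,0,0],"hand":0},{"turn":[0.0365,-0.0263,-0.1003],"translation":[0,0,0],"hand":0},{"turn":[0,0,0],"translation":[0,0,0],"hand":0}]}}

```text
time_s: 13.3
eef_pos: [499.5, -107.1, 182.7]
ee_rot: [-0.001, -0.134, 0.991, 0.001]
force: [0.0, 0.7, 0.4]
grip_width: -0.003
grip_force: 0.0
```

```bash
python3 - <<'E'
from h import *
rel(Rl(195,0),[400,73,187],6)
E
```

```text
t 13.3 pos [ 499.5 -107.1  182.7] q [-0.44  0.35  1.64 -0.    1.16 -2.28] F [0.  0.7 0.4] w -0.0
translation(now frame)/n [ 8.03 33.34 -0.65]
turn [ 0.001 -0.002  0.007] 0.4 per row [ 0.0002 -0.0003  0.0011]
translation(target frame)/n [ 8.25 33.28 -0.72]
```

Emit:
{"name": "move_arm", "arguments": {"moves": [{"turn":[0,0,0],"translation":[8.1,33.3,0],"hand":0},{"turn":[0,0,0],"translation":[8.1,33.3,0],"hand":0},{"turn":[0,0,0],"translation":[8.1,33.3,0],"hand":0},{"turn":[0,0,0],"translation":[8.1,33.3,0],"hand":0},{"turn":[0,0,0],"translation":[8.1,33.3,0],"hand":0},{"turn":[0,0,0],"translation":[8.1,33.3,0],"hand":0},{"turn":[0,0,0],"translation":[0,0,0],"hand":0},{"turn":[0,0,0],"translation":[0,0,0],"hand":0}]}}

```text
time_s: 13.97
eef_pos: [400.9, 72.7, 183.6]
ee_rot: [-0.001, -0.131, 0.991, 0.001]
force: [-0.3, -1.3, -0.0]
grip_width: 0.002
grip_force: 0.0
```

Emit:
{"name": "move_arm", "arguments": {"moves": [{"turn":[0,0,0],"translation":[0,0,28],"hand":0},{"turn":[0,0,0],"translation":[0,0,28],"hand":0},{"turn":[0,0,0],"translation":[0,0,28],"hand":0},{"turn":[0,0,0],"translation":[0,0,28],"hand":0},{"turn":[0,0,0],"translation":[0,0,28],"hand":0},{"turn":[0,0,0],"translation":[0,0,0],"hand":0},{"turn":[0,0,0],"translation":[0,0,0],"hand":0}]}}

```text
time_s: 14.55
eef_pos: [401.4, 70.9, 43.6]
ee_rot: [-0.002, -0.13, 0.992, 0.001]
force: [-0.6, 0.2, 0.3]
grip_width: -0.001
grip_force: 0.0
```

```bash
python3 - <<'E'
from h import *
rel(Rl(195,0),[400,73,40],1)
s,R,p=cur(); H=w(-52,54); P=[p]
for th in np.r_[0,np.arange(.1,1.75,.08)]:
    a=np.radians(241.4)+th; d=np.array([np.cos(a),np.sin(a)]); n=np.array([-d[1],d[0]])
    r=65+10*min(1,th/1.0); ex=11*abs(n@R[:2,0])+14*abs(n@R[:2,1]); 
    q=H+r*d-(3+ex)*n; P.append(np.r_[q,40]); D=R.T@(P[-1]-P[-2]); print(round(th,2),q.round(1),D.round(1))
E
```

```text
t 14.55 pos [401.4  70.9  43.6] q [-0.11  0.38  2.05  0.    0.71 -1.95] F [-0.6  0.2  0.3] w -0.0
translation(now frame)/n [0.83 2.39 3.58]
turn [ 0.002 -0.004 -0.001] 0.2 per row [ 0.0017 -0.0038 -0.0011]
translation(target frame)/n [0.85 2.4  3.57]
0.0 [410.6  68.3] [-8.2 -4.9  3.5]
0.1 [415.5  62.6] [-3.2 -6.8 -0. ]
0.18 [420.   58.3] [-3.3 -5.3 -0. ]
0.26 [425.   54.4] [-3.8 -5.1 -0. ]
0.34 [430.5  50.9] [-4.4 -4.8 -0. ]
0.42 [436.4  47.9] [-4.9 -4.4 -0. ]
0.5 [442.7  45.5] [-5.4 -4.  -0. ]
0.58 [449.3  43.6] [-5.9 -3.5 -0. ]
0.66 [456.2  42.4] [-6.3 -3.  -0. ]
0.74 [463.2  41.8] [-6.7 -2.4 -0. ]
0.82 [468.9  41.4] [-5.3 -1.9 -0. ]
0.9 [474.1  41.2] [-5.  -1.5 -0. ]
0.98 [479.6  41.4] [-5.3 -1.2 -0. ]
1.06 [484.8  42.6] [-5.4 -0.2 -0. ]
1.14 [489.9  44.4] [-5.4  0.4 -0. ]
1.22 [495.   46.6] [-5.5  0.8 -0. ]
1.3 [500.   49.2] [-5.5  1.2 -0. ]
1.38 [504.9  52.3] [-5.5  1.7 -0. ]
1.46 [509.6  55.8] [-5.5  2.2 -0. ]
1.54 [514.1  59.7] [-5.4  2.7 -0. ]
1.62 [518.3  64.2] [-5.2  3.2 -0. ]
1.7 [522.2  69. ] [-5.   3.7 -0. ]
```

Emit:
{"name": "move_arm", "arguments": {"moves": [{"turn":[0,0,0],"translation":[-4.1,-2.5,3],"hand":0},{"turn":[0,0,0],"translation":[-4.1,-2.5,0],"hand":0},{"turn":[0,0,0],"translation":[-3.2,-6.8,0],"hand":0},{"turn":[0,0,0],"translation":[-3.3,-5.3,0],"hand":0},{"turn":[0,0,0],"translation":[-3.8,-5.1,0],"hand":0},{"turn":[0,0,0],"translation":[-4.4,-4.8,0],"hand":0},{"turn":[0,0,0],"translation":[-4.9,-4.4,0],"hand":0},{"turn":[0,0,0],"translation":[-5.4,-4,0],"hand":0},{"turn":[0,0,0],"translation":[-5.9,-3.5,0],"hand":0},{"turn":[0,0,0],"translation":[-6.3,-3,0],"hand":0}]}}

```text
time_s: 15.38
eef_pos: [455.6, 42.6, 41.1]
ee_rot: [-0.002, -0.131, 0.991, 0.001]
force: [-6.3, 2.9, -0.9]
grip_width: 0.002
grip_force: 2.6
```

```bash
python3 - <<'E'
from h import *
rel(Rl(195,0),[456.2,42.4,40],1)
a=capture("wrist")["image"]; b=capture("scene")["image"][180:405,200:500]
cv2.imwrite("pics/d1.png",np.hstack([cv2.resize(a,(400,300)),cv2.resize(b,(400,300))]))
E
```

```text
t 15.38 pos [455.6  42.6  41.1] q [-0.16  0.47  1.91  0.    0.76 -2.  ] F [-6.3  2.9 -0.9] w 0.0
translation(now frame)/n [-0.48 -0.37  1.13]
turn [ 0.002 -0.004  0.001] 0.2 per row [ 0.002  -0.0036  0.0007]
translation(target frame)/n [-0.47 -0.37  1.14]
```

View pics/d1.png

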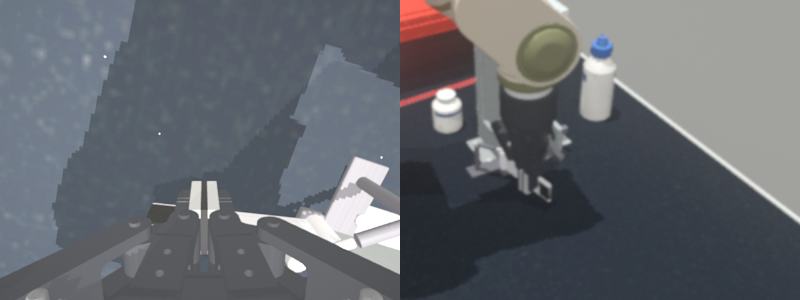

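The wrist view (left) shows the bar running behind the fingertips at (205,195), from the hinge at (310,215). The 7 N force confirms the fingers are swinging it, so I continue past dead centre.

Emit:
{"name": "move_arm", "arguments": {"moves": [{"turn":[0,0,0],"translation":[-6.7,-2.4,0],"hand":0},{"turn":[0,0,0],"translation":[-5.3,-1.9,0],"hand":0},{"turn":[0,0,0],"translation":[-5,-1.5,0],"hand":0},{"turn":[0,0,0],"translation":[-5.3,-1.2,0],"hand":0},{"turn":[0,0,0],"translation":[-5.4,-0.2,0],"hand":0},{"turn":[0,0,0],"translation":[-5.4,0.4,0],"hand":0},{"turn":[0,0,0],"translation":[-5.5,0.8,0],"hand":0},{"turn":[0,0,0],"translation":[-5.5,1.2,0],"hand":0}]}}

```text
time_s: 16.15
eef_pos: [500.9, 49.5, 41.4]
ee_rot: [0.0, -0.131, 0.991, -0.0]
force: [-2.4, -0.6, 0.4]
grip_width: -0.001
grip_force: 1.0
```

Emit:
{"name": "move_arm", "arguments": {"moves": [{"turn":[0,0,0],"translation":[-5.5,1.7,0],"hand":0},{"turn":[0,0,0],"translation":[-5.5,2.2,0],"hand":0},{"turn":[0,0,0],"translation":[-5.4,2.7,0],"hand":0},{"turn":[0,0,0],"translation":[-4,2.5,0],"hand":0},{"turn":[0,0,0],"translation":[0,0,0],"hand":0},{"turn":[0,0,0],"translation":[0,0,0],"hand":0},{"turn":[0,0,0],"translation":[0,0,0],"hand":0}]}}

```text
time_s: 16.73
eef_pos: [517.6, 63.6, 41.1]
ee_rot: [-0.0, -0.131, 0.991, 0.0]
force: [-0.6, -0.1, -0.2]
grip_width: 0.0
grip_force: 0.0
```

```bash
python3 - <<'E'
from h import *
rel(Rl(195,0),[517,62,40],1); s,R,p=cur(); print("out -y 150:",(R.T@np.array([0,-150,0])).round(1))
E
```

```text
t 16.73 pos [517.6  63.6  41.1] q [-0.1   0.57  1.73  0.    0.84 -1.94] F [-0.6 -0.1 -0.2] w 0.0
translation(now frame)/n [ 0.99 -1.41  1.14]
turn [ 0.    -0.     0.001] 0.1 per row [ 0.0002 -0.0003  0.001 ]
translation(target frame)/n [ 0.99 -1.42  1.14]
out -y 150: [  39.  -144.8   -0. ]
```

Contact force has dropped to zero, so the gate has probably snapped shut. I withdraw and check.

Emit:
{"name": "move_arm", "arguments": {"moves": [{"turn":[0,0,0],"translation":[7.8,-29,0],"hand":0},{"turn":[0,0,0],"translation":[7.8,-29,0],"hand":0},{"turn":[0,0,0],"translation":[7.8,-29,-10],"hand":0},{"turn":[0,0,0],"translation":[7.8,-29,-20],"hand":0},{"turn":[0,0,0],"translation":[7.8,-29,-25],"hand":0},{"turn":[0,0,0],"translation":[7.8,-29,-25],"hand":0},{"turn":[0,0,0],"translation":[0,0,-30],"hand":0},{"turn":[0,0,0],"translation":[0,0,-30],"hand":0},{"turn":[0,0,0],"translation":[0,0,0],"hand":0},{"turn":[0,0,0],"translation":[0,0,0],"hand":0}]}}

```text
time_s: 17.57
eef_pos: [518.0, -117.0, 182.3]
ee_rot: [0.001, -0.131, 0.991, -0.001]
force: [-0.3, 1.2, -0.2]
grip_width: 0.001
grip_force: 0.0
```

```bash
python3 - <<'E'
from h import *
rel(); bottle("scene","pics/e.png");bottle("side")
c=capture("scene"); W=pts(c)[230:340,235:340].reshape(-1,3)
m=(W[:,2]>25)&(W[:,2]<48)&(W[:,1]<122)&(W[:,1]>20)&(W[:,0]>440)&(W[:,0]<590); q=W[m]
B=np.array([bay(p) for p in q]); i=np.argsort(B[:,1]); print(len(q),B[i][::max(1,len(q)//15)].round(0).tolist())
i=cv2.imread("pics/e.png")[180:360,220:390];cv2.imwrite("pics/e1.png",cv2.resize(i,None,fx=3.3,fy=3.3,interpolation=cv2.INTER_CUBIC))
E
```

```text
t 17.57 pos [ 518.  -117.   182.3] q [-0.44  0.39  1.58 -0.    1.17 -2.28] F [-0.3  1.2 -0.2] w 0.0
scene bottle [515.7 161.6] bay [-2.5  1.1] 472 1.65
side bottle [519.5 162.2] bay [-1.7 -2.7] 490 1.67
469 [[-48.0, -54.0], [-57.0, -44.0], [-58.0, -39.0], [-57.0, -30.0], [-54.0, -23.0], [-54.0, -14.0], [-53.0, -5.0], [-55.0, 3.0], [-54.0, 12.0], [-57.0, 20.0], [-55.0, 28.0], [-57.0, 35.0], [-51.0, 43.0], [-55.0, 50.0], [-53.0, 57.0], [-57.0, 62.0]]
```

View pics/e1.png

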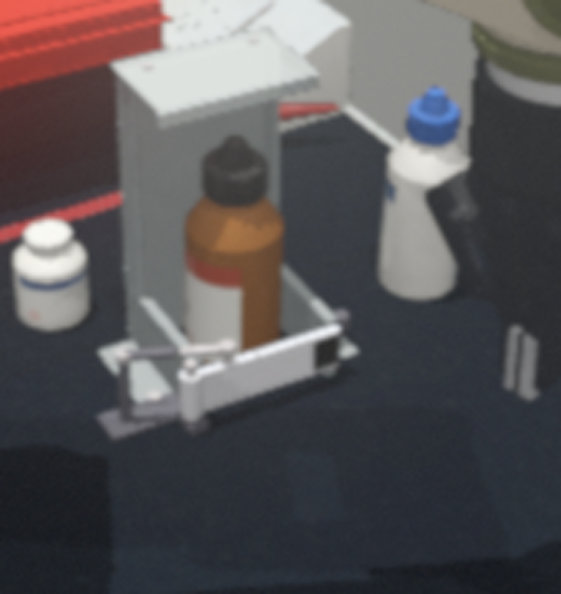

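The gate lies across the mouth at bay x≈-55, from (190,395) to (335,345). The bottle stands upright behind it, the white bottle and jar have not moved, and the robot is clear.

```bash
python3 -c "
from rig import finish_job
print(finish_job())"
```

```text
the job is handed in; nothing more can be done
None
```

The brown bottle stands upright under the hood behind the shut gate, the white bottle and jar were not touched, and I handed the job in at about 18 s; the hand-in returned no verdict.

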